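# Clamp a soil-core tube with its quick-release lever

### The job

Clamp the steel core tube in its cradle with the quick-release: turn the four-lobed nut until the cam lever on the opposite side first meets firm resistance when it stands about straight out from the clamp, then fold the lever fully closed. Use no more force than a firm finger push (under 35 N) on the nut, lever or cradle, and leave the three small jars standing where they are.

Things in the scene. Friction and masses are not known exactly. Their poses are not given: they have to be found in the camera images.
- cradle: Fixed grey cradle (foot 200 x 120 x 12 mm) with a horizontal steel tube (50 mm across, 300 mm long, along x, its middle 58 mm up) in an aluminium collar. Origin: centre of its underside, on the table; x away from the robot at yaw 0, y left, z up. Two collar ears stand above the tube at x = 0, to 135 mm high. A skewer runs through them along y, 112 mm up: nut at its +y end, cam lever at its -y end.
- axle (a point): Middle of the skewer's axis between the ears: cradle (0, 0, 112) mm. The lever's vertical pivot stands at cradle (0, -45 + 1.3 x nut angle, 112) mm.
- nut_middle (a point): Centre of the nut's four lobes, cradle (0, +46, 112) mm; it does not turn. Lobes: straight bars at 90 degree steps, 11 mm thick, 14 mm wide along y, reaching 49 mm from the axis; hub 15 mm in radius. The nut is stiff (0.33 Nm friction, 5 to 11 N on a lobe) and stays where left; a fingertip that rubs along a lobe can jam it, so rise and sink with the lobe.
- nut (a joint): Nut angle (rad), -0.1 to 12, starts at 0 to 0.5. At 0 one lobe points straight up. It grows on tightening: the top lobe moves to the cradle's +x. Each rad draws skewer and lever 1.3 mm towards +y. It must be turned 1.4 to 6.6 rad from the start, differently each time: the poses do not tell how much, it must be felt.
- skewer: Skewer rod, 8 mm across; origin on its axis, midway between the ears when the nut reads 0; slides with the nut to the cradle's +y. Its cam (4 mm eccentric, on a jaw that gives 1 mm per 40 N) peaks at lever angle 2.52, past which the lever stays closed by itself. Biting about straight out, closing takes 4 to 8 N at the worst at 75 mm from the pivot, much less if the nut is too loose.
- lever (a joint): Lever angle (rad), 0 to 2.618, starts at 0 to 0.35. At 0 it points 60 degrees short of straight out, towards the cradle's +x (direction cos 30, -sin 30); at 1.047 straight out along -y; at 2.618 closed on its stop, along -x. It stays where left (0.08 Nm friction, 1.1 N at 75 mm), but once the cam bites it is pushed back: tightening the nut past the bite swings a free lever back towards open.
- lever_end (a point): Point on the lever's centre line 75 mm from its pivot, 112 mm above the table. The blade is 11 mm thick and 18 mm high (103 to 121 mm above the table) and ends 95 mm from the pivot in an 18 mm round end.
- jaw: Sprung ear on the lever side that the cam presses; origin on the skewer's axis near its outer face, 24 to 30 mm to the -y side of the cradle's origin; it stands differently each time.
- jar_a: Small glass sample jar with white cap, 44 mm across, 65 mm tall, beside the nut; origin: centre of its underside. Leave it alone.
- jar_b: A like jar, beside the nut nearer the robot. Leave it alone.
- jar_c: A like jar on the lever's side, beyond the lever. Leave it alone.

How it is judged:
By the outcome, as a careful person would: the job done as asked, in the order asked, and still so for the second after the job is handed in, with the robot touching nothing.
It also fails if it takes over 72 s, if anything falls off the work surface, if the arm or the gripper's body presses on something with over 40 N, if the wrist force passes 120 N, or if a joint passes its speed limit or range.

### The arm

A 6-joint arm with a two-finger parallel gripper is mounted at the origin on the work surface. World frame = base frame: x ahead of the robot, y to its left, z up, the work surface at z = 0. Lengths are in m, angles in degrees, forces in N, time in s.
With the tool pointing down it reaches from about 0.425 to 0.925 m from the base axis. Payload 12.5 kg.
Tool frame: the origin (TCP) lies midway between the tips of the shut fingers; the grasp point (between the pads) lies 19 mm behind it; z points along the fingers, x is the direction in which the jaws open and shut, and the axes are right-handed (so a half turn about z gives the same grasp; the last joint's range is limited). The gripper opens to 85 mm and grips with 20 to 120 N. Pads are 22 mm wide; open, the fingers measure 114 mm over their backs; the gripper's body (76 mm by 85 mm) begins 54 mm behind the grasp point. The pads swing forward as they close: fully open they stand 13 mm farther back than shut.
Start: joints at [-6.05, 28.126, 89.318, -0, 62.55, -6.05], TCP at [0.625, 0, 0.21] pointing down, gripper open.
Joint ranges: [-177.58, 177.58], [-47.91, 125.51], [2.72, 160], [-65.01, 245.01], [3.68, 167.84], [-153.87, 153.87]. Speed limits (degrees/s): [127.2, 127.2, 159.86, 180, 180, 180].

### API

Orientations are given as [roll, pitch, yaw] about the fixed x, y, z axes, in that order (R = Rz(yaw) Ry(pitch) Rx(roll)).
In Python, from cell import arm, jaws, kin, readout, optics, order, nets gives the robot as it stands. Calls block until the motion is done:
- arm.move_ptp(position, orientation): joint-space move of the TCP to a pose.
- arm.movel(position, velocity=0.15, attitude=None, contact_N=None): straight line of the TCP; attitude=None keeps the orientation; velocity is the mean speed in m/s. With contact_N (N) it stops when the force on the tool has changed by that much, and returns True; else False.
- arm.move_joints(angles): joint-space move.
- jaws.grip(opening, effort=None): finger opening in m; effort is the grip in N (None keeps the last); returns when the fingers have stopped.
- arm.sleep(seconds).
- kin.solve_ik(position, orientation): joint angles nearest the present ones, or None.
- readout.state(): the state.
- optics.get_image(name): name is "scene" or "side" or "wrist"; returns a dict with "image" (400x640x3 uint8, red, green, blue), "depth" (400x640 float32, m along the optical axis (not along the pixel's ray), 0 where there is no reading), "intrinsics" (3x3 intrinsics, pixels), "T" (4x4, takes a point from camera to world coordinates). Camera axes: x right, y up, looking along -z (the intrinsics and any distortion apply to the point x, -y, -z); pixel columns grow to the right and rows downward; lengths in m; the calibration is good to about 2 mm. A picture is of the moment at which its call begins.
A pose or a line that the arm cannot do raises arm.IKError and nothing moves.
- order.finish_job(): hands the job in, once; it reports no verdict.
Trained networks look in a picture, given as the dict that the camera call returned (one of the last four; its "shot" number tells which), for a name from the list of things; names that differ only in an ending like _2 or _b are one class to them, and where a whole thing is asked for, a point or a joint stands for the part that bears it (a point fixed in the world has none). Each returns a list of dicts, best first, with "score" (0 to 1); they miss things now and then, are a little off and sometimes report something else, mostly with a low value. They report only what shows in the picture. A call takes as long as a camera call.
- nets.find_in(picture, target): "box" ([left, top, right, bottom] in pixels, round what is visible of it).
- nets.outline_of(picture, target): "mask" (400x640 bool, what is visible of it) and "box" ([left, top, right, bottom] in pixels, round what is visible of it).
The state is a dict: "time": time; "q": joint angles; "joint_vel": joint speeds; "joint_efforts": joint torques, N m; "ee_pos": TCP position; "tool_rot": TCP orientation; "contact_force": force on the tool from outside, world axes, zero at the start; "moment": the same for the moment, N m; "opening": finger opening in m.
Only numpy, scipy, OpenCV 4.12 (cv2) and the standard library are available. Lean on these libraries where they do the work, as an engineer would, in place of code of your own. Each camera call takes 0.05 s, during which the arm holds its last target.

## Working session

There is one attempt and no reset: what is moved stays moved. The work goes in short steps, each a Python script; the robot and the scene stay as the last script left them, time stands still between calls to the robot, and variables do not carry over. Pictures are saved under pics/ and viewed, and the job is handed in when it is done.

```bash
ls; mkdir -p pics; python3 - <<'E'
from cell import arm,jaws,kin,readout,optics,order,nets
import cv2,numpy as np
print(readout.state())
for n in ["scene","side","wrist"]:
    p=optics.get_image(n); cv2.imwrite(f"pics/{n}0.png",p["image"][:,:,::-1])
    print(n,p["intrinsics"].tolist(),np.round(p["T"],4).tolist(),[k for k in p])
    np.savez(f"pics/{n}0.npz",depth=p["depth"],K=p["intrinsics"],T=p["T"],image=p["image"])
E
```

```text
pics
{'time': 0.0, 'q': array([-6.05196442e+00,  2.81648288e+01,  8.93489719e+01, -5.73990567e-04,
        6.25484925e+01, -6.05012894e+00]), 'joint_vel': array([ 0.04487632,  0.0608219 ,  0.17405107,  0.12275349,  0.08699563,
       -0.05827613]), 'joint_efforts': array([-2.53899279e-04, -6.18447447e+01, -2.61596632e+01, -1.41405640e-04,
        4.01603000e-03, -9.44706159e-06]), 'ee_pos': array([6.24764299e-01, 2.85453886e-05, 2.08927291e-01]), 'tool_rot': array([-1.79993941e+02,  6.19998244e-02, -1.56731945e-03]), 'contact_force': array([-0.39712663, -0.65765448,  0.04547295]), 'moment': array([ 0.09759386,  0.0205109 , -0.00737209]), 'opening': 0.08511836619039746}
scene [[418.6887925645482, 0.0, 315.72133759983797], [0.0, 418.6887925645482, 194.79833165568837], [0.0, 0.0, 1.0]] [[-0.1332, -0.7947, 0.5922, 1.2268], [0.991, -0.1, 0.0886, 0.1343], [-0.0112, 0.5986, 0.8009, 0.8716], [0.0, 0.0, 0.0, 1.0]] ['image', 'depth', 'intrinsics', 'T', 'shot']
side [[518.074705420608, 0.0, 312.4284661806994], [0.0, 518.074705420608, 201.4164429874125], [0.0, 0.0, 1.0]] [[0.9642, 0.1597, -0.2117, 0.4427], [-0.2651, 0.5657, -0.7809, -0.6812], [-0.005, 0.809, 0.5877, 0.6569], [0.0, 0.0, 0.0, 1.0]] ['image', 'depth', 'intrinsics', 'T', 'shot']
wrist [[308.6647021685795, 0.0, 316.68863906263294], [0.0, 308.6647021685795, 199.04415553632563], [0.0, 0.0, 1.0]] [[1.0, 0.0002, -0.0003, 0.6245], [-0.0001, 0.9609, 0.277, 0.0692], [0.0004, -0.277, 0.9609, 0.3744], [0.0, 0.0, 0.0, 1.0]] ['image', 'depth', 'intrinsics', 'T', 'shot']
```

View pics/scene0.png

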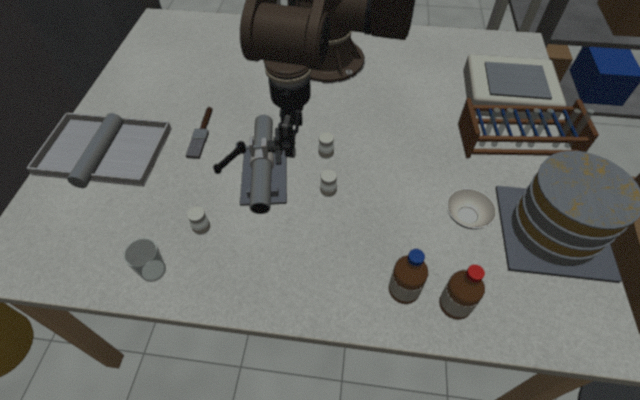

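View pics/side0.png

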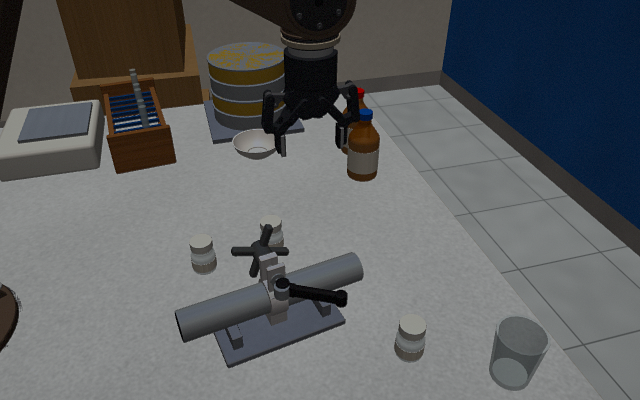

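View pics/wrist0.png

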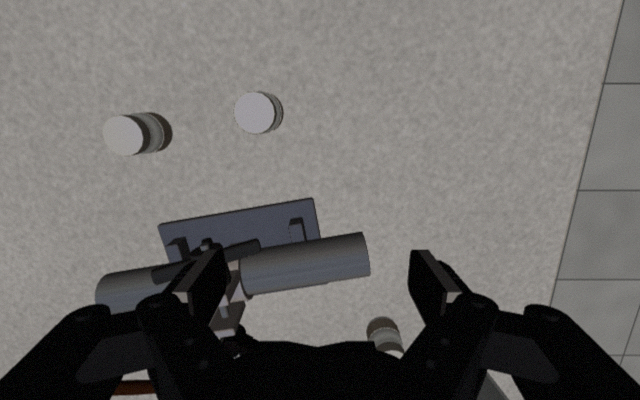

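```bash
cat > h.py <<'E'
import numpy as np, cv2
def cloud(p):
    d=p["depth"];K=p["K"] if "K" in p else p["intrinsics"];T=p["T"]
    v,u=np.mgrid[0:400,0:640]
    x=(u-K[0,2])/K[0,0]*d; y=(v-K[1,2])/K[1,1]*d
    P=np.stack([x,-y,-d,np.ones_like(d)],-1)@T.T
    return P[...,:3],d>0
def proj(p,X):
    K=p["K"] if "K" in p else p["intrinsics"];T=p["T"]
    X=np.atleast_2d(X); c=(np.c_[X,np.ones(len(X))]@np.linalg.inv(T).T)[:,:3]
    return np.c_[K[0,2]+K[0,0]*c[:,0]/-c[:,2],K[1,2]+K[1,1]*-c[:,1]/-c[:,2]]
E
python3 - <<'E'
from h import *
for n in ["scene","side","wrist"]:
    p=dict(np.load(f"pics/{n}0.npz")); P,m=cloud(p)
    R=m&(P[...,0]>.35)&(P[...,0]<.85)&(P[...,1]>-.25)&(P[...,1]<.25)
    Q=P[R]; print(n,len(Q))
    t=Q[(abs(Q[:,2])<.006)]; print(" table z",np.median(t[:,2]) if len(t) else None)
    f=Q[(Q[:,2]>.007)&(Q[:,2]<.018)]
    print(" foot",len(f),f.min(0),f.max(0),np.median(f[:,2]))
    im=(np.clip(P[...,2],0,.16)/.16*255).astype(np.uint8); im[~R]=0
    cv2.imwrite(f"pics/h_{n}.png",cv2.resize(cv2.applyColorMap(im,cv2.COLORMAP_JET),(800,500),interpolation=0))
E
```

```text
scene 44048
 table z -0.0009222846881983271
 foot 1177 [ 0.43837493 -0.24252619  0.0070288 ] [0.84776822 0.24833863 0.01797236] 0.011133933123962159
side 65467
 table z -0.00012105420013042156
 foot 3947 [ 0.4119488  -0.24999791  0.00703469] [0.84574001 0.24963707 0.01799808] 0.011750149174131863
wrist 178412
 table z 0.0011619169794687412
 foot 5197 [ 0.42433933 -0.23233836  0.00700833] [0.73696844 0.08646269 0.01796078] 0.013000310394354342
```

```bash
python3 - <<'E'
from cell import optics,nets
import cv2,numpy as np
for n in ["side","scene"]:
    p=optics.get_image(n)
    for t in ["cradle","nut","lever","jar_a","skewer","jaw"]:
        r=nets.outline_of(p,t)
        print(n,t,[(round(float(q["score"]),2),np.round(q["box"]).tolist(),int(q["mask"].sum())) for q in r[:4]])
        if r: np.save(f"pics/m_{n}_{t}.npy",np.array([q["mask"] for q in r[:4]]))
E
```

```text
side cradle [(0.73, [227.0, 222.0, 289.0, 278.0], 791), (0.6, [173.0, 222.0, 366.0, 368.0], 12154)]
side nut [(0.89, [230.0, 223.0, 288.0, 278.0], 833)]
side lever [(0.84, [275.0, 279.0, 349.0, 306.0], 1175)]
side jar_a [(0.95, [394.0, 316.0, 429.0, 363.0], 1240), (0.88, [260.0, 211.0, 284.0, 246.0], 451), (0.56, [189.0, 236.0, 216.0, 277.0], 905)]
side skewer [(0.88, [276.0, 279.0, 347.0, 308.0], 1125)]
side jaw [(0.62, [264.0, 262.0, 285.0, 291.0], 323), (0.31, [226.0, 223.0, 289.0, 281.0], 1008), (0.15, [273.0, 279.0, 345.0, 312.0], 1070)]
scene cradle [(0.81, [212.0, 112.0, 288.0, 218.0], 3834), (0.28, [267.0, 128.0, 283.0, 164.0], 291)]
scene nut [(0.5, [266.0, 126.0, 283.0, 162.0], 291), (0.5, [320.0, 169.0, 333.0, 196.0], 398), (0.2, [209.0, 116.0, 287.0, 215.0], 3719)]
scene lever [(0.88, [211.0, 142.0, 248.0, 172.0], 379)]
scene jar_a [(0.96, [320.0, 171.0, 336.0, 195.0], 372), (0.82, [316.0, 133.0, 333.0, 156.0], 364), (0.62, [187.0, 207.0, 210.0, 236.0], 448)]
scene skewer [(0.69, [214.0, 140.0, 258.0, 175.0], 379)]
scene jaw []
```

```bash
cat > fit.py <<'E'
from h import *
from scipy.optimize import least_squares
def inplane(P,c):
    x,y,a=c; d=P[...,:2]-[x,y]; ca,sa=np.cos(a),np.sin(a)
    return np.stack([d[...,0]*ca+d[...,1]*sa,-d[...,0]*sa+d[...,1]*ca,P[...,2]],-1)
E
python3 - <<'E'
from fit import *
ps={n:dict(np.load(f"pics/{n}0.npz")) for n in ["scene","side","wrist"]}
mk={"side":np.load("pics/m_side_cradle.npy")[1],"scene":np.load("pics/m_scene_cradle.npy")[0]}
for n in ["side","scene","wrist"]:
    P,m=cloud(ps[n])
    if n in mk: Q=P[m&mk[n]]
    else: Q=P[m&(P[...,2]<.09)]
    if n=="side":
        # init via PCA
        t=Q[(Q[:,2]>.07)&(Q[:,2]<.09)]; c=np.median(t,0); w,v=np.linalg.eigh(np.cov((t-c)[:,:2].T)); a=np.arctan2(v[1,1],v[0,1]); a=(a+np.pi/2)%np.pi-np.pi/2
        c0=np.array([c[0],c[1],a])
    c=c0.copy()
    for it in range(6):
        L=inplane(Q,c); r=np.hypot(L[:,1],L[:,2]-.058)-.025
        s=Q[(abs(r)<(.012 if it<2 else .006))&(abs(L[:,0])<.17)&((abs(L[:,0])>.035))&(L[:,2]>.045)]
        f=lambda q:(lambda L:np.hypot(L[:,1],L[:,2]-.058-q[2])-.025)(inplane(s,[c[0]-np.sin(q[1])*q[0],c[1]+np.cos(q[1])*q[0],q[1]]))
        o=least_squares(f,[0,c[2],0],loss="soft_l1",f_scale=.002); q=o.x
        c=np.array([c[0]-np.sin(q[1])*q[0],c[1]+np.cos(q[1])*q[0],q[1]])
        L=inplane(s,c); 
    h=np.histogram(L[:,0],np.arange(-.17,.171,.01))
    lo,hi=np.percentile(L[:,0],[.5,99.5])
    print(n,c,"yaw",np.degrees(c[2]),"dz",q[2],"ends",lo,hi,len(s),np.sqrt(np.mean(o.fun**2)))
    mid=(lo+hi)/2; print("  centre",c[0]+np.cos(c[2])*mid,c[1]+np.sin(c[2])*mid)
E
```

```text
side [ 0.50355796 -0.11372097  0.17612706] yaw 10.091337211909636 dz -0.00037512035296655475 ends -0.12068729555320581 0.16888608261519764 3807 0.0012490203105758177
  centre 0.5272845269792157 -0.1094983270038607
scene [ 0.50381832 -0.11521171  0.17759619] yaw 10.175512095383523 dz -0.00105795370172644 ends -0.11865919829363449 0.1691756995581123 1305 0.0016774333367625854
  centre 0.5286792933200484 -0.1107494881638394
wrist [ 0.50400927 -0.11628463  0.17819053] yaw 10.209565109258714 dz 0.0009662242840868846 ends -0.1199238583719995 0.1691468740563125 7514 0.0007851810200213721
  centre 0.5282310776696175 -0.11192225993322784
```

```bash
python3 - <<'E'
from fit import *
ps={n:dict(np.load(f"pics/{n}0.npz")) for n in ["scene","side","wrist"]}
c=np.array([.530,-.1098,np.radians(10.15)])
for n in ps:
    P,m=cloud(ps[n]); L=inplane(P,c)
    r=np.hypot(L[...,1],L[...,2]-.058)-.025
    s=m&(abs(r)<.006)&(abs(L[...,0])<.2)&(L[...,2]>.055)
    x=L[s][:,0]; print(n,"tube",np.percentile(x,[.3,1,99,99.7]), np.median(L[s][:,1]))
    s=m&(abs(L[...,0])<.14)&(abs(L[...,1])<.1)&(abs(L[...,2]-.012)<.004)
    q=L[s]; print("  foot x",np.percentile(q[:,0],[.5,2,98,99.5]),"y",np.percentile(q[:,1],[.5,2,98,99.5]))
    s=m&(abs(L[...,0])<.04)&(abs(L[...,1])<.022)&(L[...,2]>.09)&(L[...,2]<.145)
    q=L[s]; print("  ears",len(q),np.percentile(q[:,0],[1,50,99]),np.percentile(q[:,1],[1,99]),q[:,2].max())
    s=m&(np.hypot(L[...,0],L[...,1]+.045)<.11)&(L[...,2]>.1)&(L[...,2]<.13)&(L[...,1]<-.032)
    q=L[s]; print("  lever",len(q));
    if len(q)>50:
        mu=q[:,:2].mean(0); w,v=np.linalg.eigh(np.cov((q[:,:2]-mu).T)); d=v[:,1]; d=d*np.sign(d@(mu-[0,-.045])); th=np.arctan2(d[1],d[0]); print("   dir",np.degrees(th),"angle rad",-np.pi/6-th, "mean",mu,"far",((q[:,:2]-mu)@d).max(), "line x=0 y:",mu[1]-mu[0]*d[1]/d[0])
    s=m&(abs(L[...,1]-.046)<.012)&(np.hypot(L[...,0],L[...,2]-.112)<.055)&(np.hypot(L[...,0],L[...,2]-.112)>.017)
    q=L[s]; ang=np.arctan2(q[:,0],q[:,2]-.112); 
    if len(q)>20:
        print("  nut",len(q),"angle mod90 ",np.angle(np.exp(4j*ang).mean())/4, "ymed",np.median(q[:,1]))
    im=ps[n]["image"][:,:,::-1].copy()
    def W(X):
        X=np.atleast_2d(X);ca,sa=np.cos(c[2]),np.sin(c[2]);return np.c_[c[0]+X[:,0]*ca-X[:,1]*sa,c[1]+X[:,0]*sa+X[:,1]*ca,X[:,2]]
    def poly(X,col): cv2.polylines(im,[np.round(proj(ps[n],W(X))).astype(int)],False,col,1)
    poly(np.array([[-.1,-.06,.012],[.1,-.06,.012],[.1,.06,.012],[-.1,.06,.012],[-.1,-.06,.012]]),(0,255,0))
    for e in(-.15,.15):
        t=np.linspace(0,2*np.pi,40); poly(np.c_[np.full(40,e),.025*np.cos(t),.058+.025*np.sin(t)],(0,0,255))
    poly(np.array([[0,-.045,.112],[0,.046,.112]]),(255,255,0))
    u=proj(ps[n],W([0,0,.1]))[0]; x0=int(np.clip(u[0]-120,0,400));y0=int(np.clip(u[1]-80,0,240))
    cv2.imwrite(f"pics/ov_{n}.png",cv2.resize(im[y0:y0+160,x0:x0+240],(720,480),interpolation=cv2.INTER_CUBIC))
E
```

```text
scene tube [-0.14746737 -0.14425738  0.15261032  0.15360336] 0.0013657273266661236
  foot x [-0.07937704 -0.06839253  0.1006331   0.10220545] y [-0.05984706 -0.05860842  0.05709934  0.05948316]
  ears 213 [-0.00910481  0.01153847  0.01869717] [-0.02166342  0.02083577] 0.13629952348555263
  lever 353
   dir -38.77776205386145 angle rad 0.1532008487965022 mean [ 0.03662386 -0.06872928] far 0.05419409870130919 line x=0 y: -0.03930633199939909
  nut 177 angle mod90  0.3547839957444411 ymed 0.04440080642893504
side tube [-0.14741772 -0.14604461  0.14873977  0.15099842] -0.01417546946057993
  foot x [-0.09697824 -0.09495101  0.09552242  0.09969756] y [-0.06027225 -0.05947668  0.00567411  0.00741   ]
  ears 482 [-0.01179123 -0.00356943  0.01538918] [-0.0219409   0.02064726] 0.13649644204043676
  lever 1100
   dir -36.361830620999804 angle rad 0.1110348907906421 mean [ 0.03003657 -0.07250117] far 0.05585801832752107 line x=0 y: -0.0503871671831151
  nut 631 angle mod90  0.3765549738366421 ymed 0.04159642515957337
wrist tube [-0.14737709 -0.14483073  0.14938294  0.15075577] 0.009748393341826384
  foot x [-0.09701887 -0.09281861  0.09865311  0.10068654] y [-0.06017003  0.00613995  0.05821945  0.05849434]
  ears 1190 [-0.01092837  0.00956352  0.01565194] [-0.02154331  0.01980093] 0.13786495209142963
  lever 693
   dir -43.27154249180752 angle rad 0.23163211330037392 mean [ 0.0100292  -0.04615721] far 0.019325386825628028 line x=0 y: -0.03671556852256948
  nut 1114 angle mod90  0.33864964994210783 ymed 0.047783823369536085
```

View pics/ov_side.png

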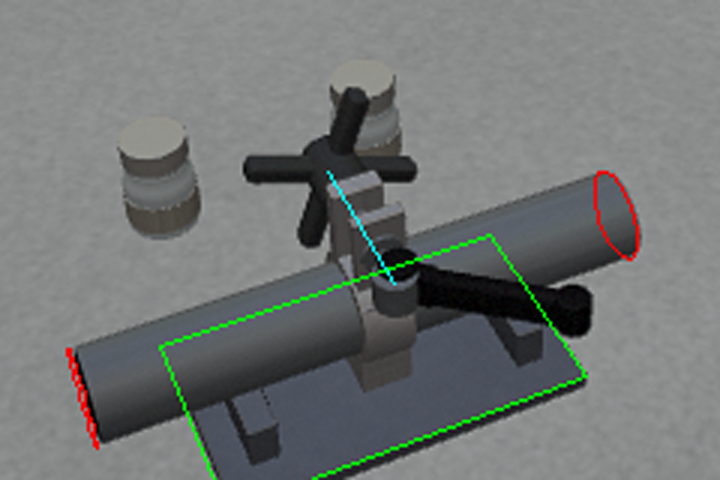

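View pics/ov_scene.png

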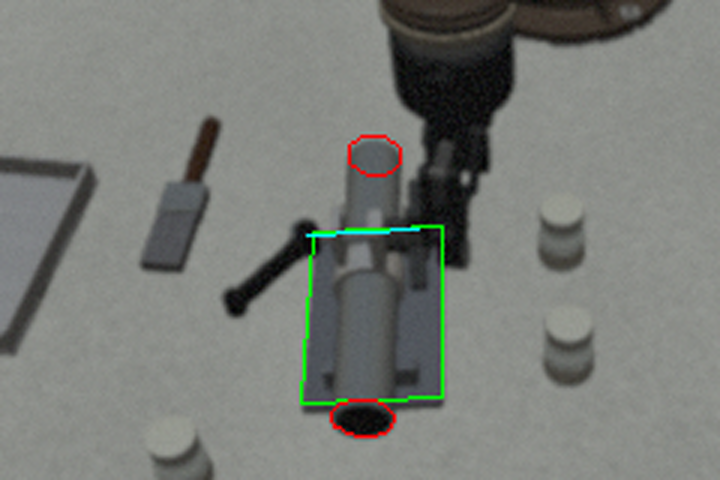

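```bash
cat > r.py <<'E'
from cell import arm,jaws,kin,readout,optics,order,nets
from fit import *
C=np.array([.5315,-.1100,np.radians(10.15)])
D=np.degrees
def W(x,y,z):
    ca,sa=np.cos(C[2]),np.sin(C[2]); return [C[0]+x*ca-y*sa,C[1]+x*sa+y*ca,z]
def att(yaw_c): # yaw in cradle frame, deg
    return [180,0,(yaw_c+D(C[2])+180)%360-180]
def F():
    s=readout.state(); f=s["contact_force"]; ca,sa=np.cos(C[2]),np.sin(C[2])
    return np.array([f[0]*ca+f[1]*sa,-f[0]*sa+f[1]*ca,f[2]])
def T(): return round(readout.state()["time"],2)
def lever_angle(name="side",ny=-.044,save=None):
    p=optics.get_image(name)
    if save: cv2.imwrite(save,p["image"][:,:,::-1])
    P,m=cloud(p); L=inplane(P,C); d=np.hypot(L[...,0],L[...,1]-ny)
    s=m&(d<.102)&(d>.025)&(L[...,2]>.098)&(L[...,2]<.130)&(L[...,1]<-.033)
    dark=p["image"].max(-1)<75
    q=L[s&dark]
    if len(q)<30: return None,len(q)
    top=q[q[:,2]>.112]
    a=np.arctan2(q[:,1]-ny,q[:,0]); a=np.where(a>0,a-2*np.pi,a)
    th=-np.pi/6-np.median(a)
    mu=np.median(q[:,:2],0); w,v=np.linalg.eigh(np.cov((q[:,:2]-q[:,:2].mean(0)).T)); dd=v[:,1]; dd*=np.sign(dd@(mu-[0,ny])); b=np.arctan2(dd[1],dd[0]); b=b-2*np.pi if b>0.3 else b
    return round(th,3),round(-np.pi/6-b,3),len(q)
def lev_pose(th,ny=-.044,off=.0165,r=.075,z=.102):
    b=-np.pi/6-th; u=np.array([np.cos(b),np.sin(b)]); n=np.array([-u[1],u[0]]) # n: side opposite to closing motion
    p=np.array([0,ny])+r*u+off*n
    return W(p[0],p[1],z),D(b)
E
python3 - <<'E'
from r import *
p=dict(np.load("pics/side0.npz")); P,m=cloud(p); L=inplane(P,C)
for q in np.load("pics/m_side_jar_a.npy"):
    k=L[q&m&(L[...,2]>.055)]; print("jar",np.round(np.median(k,0),3))
print(lever_angle("side"),lever_angle("scene"))
jaws.grip(0); print(T(), readout.state()["opening"])
w,b=lev_pose(.13,off=.03); w2=[w[0],w[1],.16]
print(kin.solve_ik(w,att(b)),kin.solve_ik(w2,att(b)),b)
arm.move_ptp(w2,att(b)); print(T())
arm.movel(w,velocity=.15,contact_N=8); print(T(),F(),readout.state()["ee_pos"]-w)
p=optics.get_image("side"); cv2.imwrite("pics/s1.png",p["image"][:,:,::-1])
E
```

```text
jar [ 0.159 -0.152  0.065]
jar [0.065 0.168 0.064]
jar [-0.07   0.165  0.064]
(np.float64(0.217), np.float64(0.166), 654) (np.float64(0.08), np.float64(0.154), 181)
1.72 5.8858790206293816e-05
[-2.04767005e+01  3.59955110e+01  9.30657850e+01 -2.54444375e-14
  5.09387040e+01  6.82175085e+00] [-2.04767005e+01  3.21951605e+01  9.01442328e+01 -2.54444375e-14
  5.76606067e+01  6.82175085e+00] -37.4484513367007
2.42
2.96 [-0.73052622  0.75543011  0.31810612] [0.00056337 0.00075222 0.00073687]
```

View pics/s1.png

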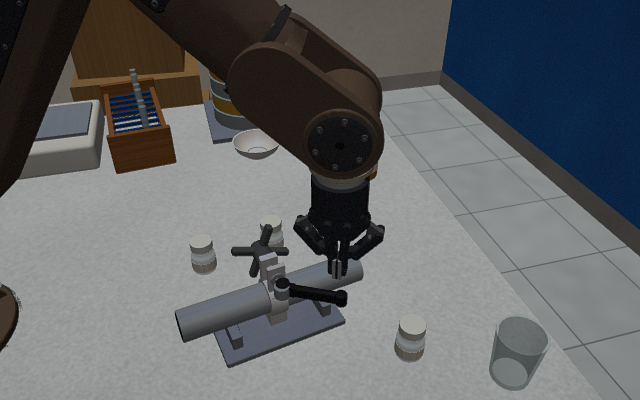

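The gripper (fingertips at about 338,275) is behind the lever (283–345, 285–300) and above the tube. I'll push the lever out now.

```bash
python3 - <<'E'
from r import *
for th in np.arange(.0,1.41,.1):
    w,b=lev_pose(th+.02)
    if th<.05: w,b=lev_pose(.1,off=.02)
    hit=arm.movel(w,velocity=.07,attitude=att(b),contact_N=20)
    print(round(th,2),hit,np.round(F(),2))
    if hit: break
print(T())
w,b=lev_pose(1.42,off=.03); arm.movel(w,velocity=.1)
w[2]=.2; arm.movel(w,velocity=.25); print(T())
print(lever_angle("side",save="pics/s2.png"),lever_angle("scene"))
E
```

```text
0.0 False [ 0.62 -0.61  0.5 ]
0.1 False [ 0.26  0.1  -0.21]
0.2 False [-0.01  0.58 -0.27]
0.3 False [-0.37  0.05 -0.14]
0.4 False [-0.34  0.04  0.18]
0.5 False [ 0.02 -0.05 -0.53]
0.6 False [ 0.55 -0.37 -0.36]
0.7 False [ 0.23 -0.71  0.4 ]
0.8 False [ 0.35 -0.13  1.07]
0.9 False [-1.37  0.78  0.93]
1.0 False [-0.18  0.76 -0.31]
1.1 False [0.5  0.08 0.13]
1.2 False [ 0.35 -0.2   0.31]
1.3 False [ 0.18  0.02 -0.01]
1.4 False [ 0.24 -0.5  -1.23]
6.88
7.7
(np.float64(0.215), np.float64(0.166), 657) (np.float64(0.079), np.float64(0.141), 182)
```

View pics/s2.png

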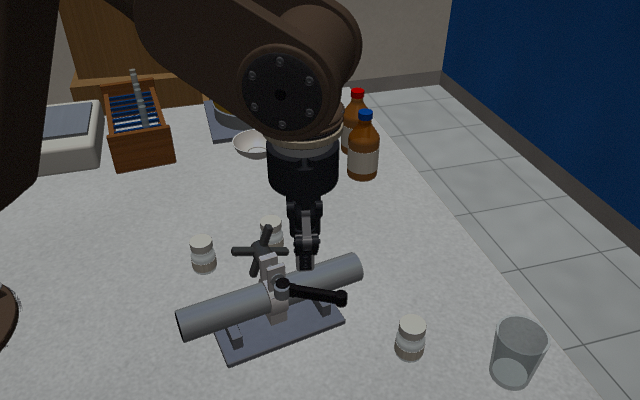

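```bash
python3 - <<'E'
from r import *
s=readout.state(); e=s["ee_pos"]; print(e,s["tool_rot"],lev_pose(1.42,off=.03),att(-111),inplane(np.array(e),C))
for th in (.1,.5,1,1.4): print(th,lev_pose(th))
E
```

```text
[ 0.55346202 -0.23239943  0.1990434 ] [ 1.79899162e+02  3.22603689e-02 -1.01183973e+02] ([np.float64(0.5541011460505951), np.float64(-0.23271265134268865), 0.102], np.float64(-111.36000690857689)) [180, 0, np.float64(-100.85)] [ 4.83761304e-05 -1.24354127e-01  1.99043397e-01]
0.1 ([np.float64(0.6140270316960547), np.float64(-0.17081093388959384), 0.102], np.float64(-35.72957795130823))
0.5 ([np.float64(0.6013098743441967), np.float64(-0.19854755255735967), 0.102], np.float64(-58.647889756541154))
1 ([np.float64(0.5720257735747112), np.float64(-0.222761059447247), 0.102], np.float64(-87.29577951308231))
1.4 ([np.float64(0.5423938220121928), np.float64(-0.23004072652957502), 0.102], np.float64(-110.21409131831524))
```

```bash
python3 - <<'E'
from r import *
p=dict(np.load("pics/side0.npz"))
w,b=lev_pose(.13,off=.03)
print("s1 tip",proj(p,[w]),"s2 tip",proj(p,[[.5535,-.2324,.199]]))
print("lever end pred",proj(p,[lev_pose(.15,off=0,z=.112)[0]]),"pivot",proj(p,[W(0,-.0445,.112)]))
s=optics.get_image("scene"); cv2.imwrite("pics/c2.png",s["image"][60:260,150:400,::-1].repeat(3,0).repeat(3,1))
P,m=cloud(optics.get_image("side"));L=inplane(P,C); print(L[295,335],L[290,310],L[285,283])
E
```

```text
s1 tip [[336.27441858 286.51743921]] s2 tip [[304.43085714 281.09081254]]
lever end pred [[332.65974886 297.10797458]] pivot [[282.14898959 288.9026174 ]]
[ 0.05931706 -0.09625349  0.12110125] [ 0.03136008 -0.07300166  0.12205939] [-0.00077413 -0.05089342  0.12606467]
```

View pics/c2.png

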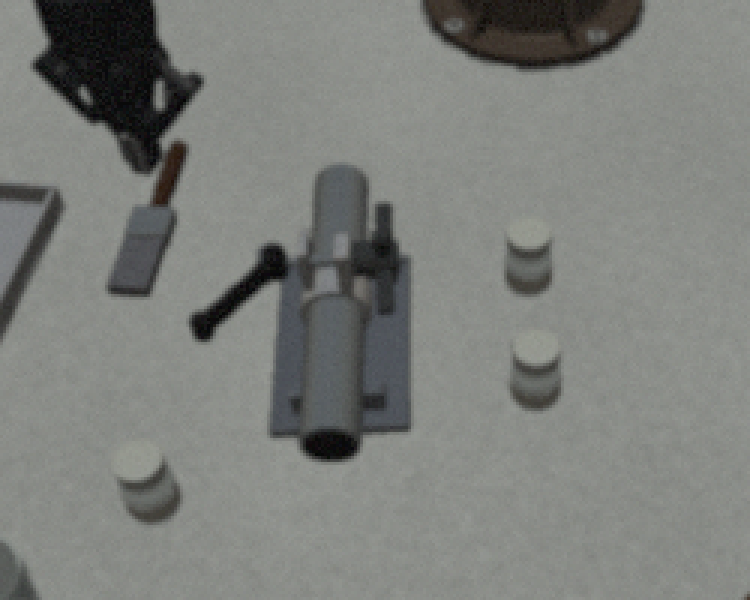

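```bash
python3 - <<'E'
from r import *
for n in("side","scene","wrist"):
    p=optics.get_image(n);P,m=cloud(p);e=readout.state()["ee_pos"];print(e)
    s=m&(np.hypot(P[...,0]-e[0],P[...,1]-e[1])<.06)&(P[...,2]>.14)
    q=P[s]; print(n,len(q),np.percentile(q[:,2],[0,.5,1,2,5]) if len(q) else "")
    k=q[q[:,2]<q[:,2].min()+.02]-e; print(k.min(0),k.max(0),k.mean(0))
    if n=="side": cv2.imwrite("pics/z.png",cv2.resize(p["image"][180:330,220:420,::-1],(800,600),interpolation=2))
E
```

```text
[ 0.55373666 -0.23254325  0.19894   ]
side 10410 [0.21922137 0.22928748 0.2335786  0.24317986 0.29155685]
[-0.01157668 -0.01442034  0.02028138] [ 0.01006843 -0.00181587  0.0401438 ] [-0.0016012  -0.00848183  0.03204081]
[ 0.55384579 -0.23259079  0.19910918]
scene 3582 [0.21967137 0.22811863 0.23307637 0.24102469 0.26594932]
[-0.00443033 -0.01469429  0.02056219] [0.01422106 0.01339454 0.04025478] [0.00778095 0.00212925 0.03238653]
[ 0.55391885 -0.23263971  0.19927007]
wrist 47194 [0.22482706 0.23207864 0.23662783 0.24425814 0.26280001]
[ 0.00325659 -0.01557787  0.025557  ] [0.01200542 0.01107549 0.04555224] [ 0.00846102 -0.00263503  0.03720427]
```

View pics/z.png

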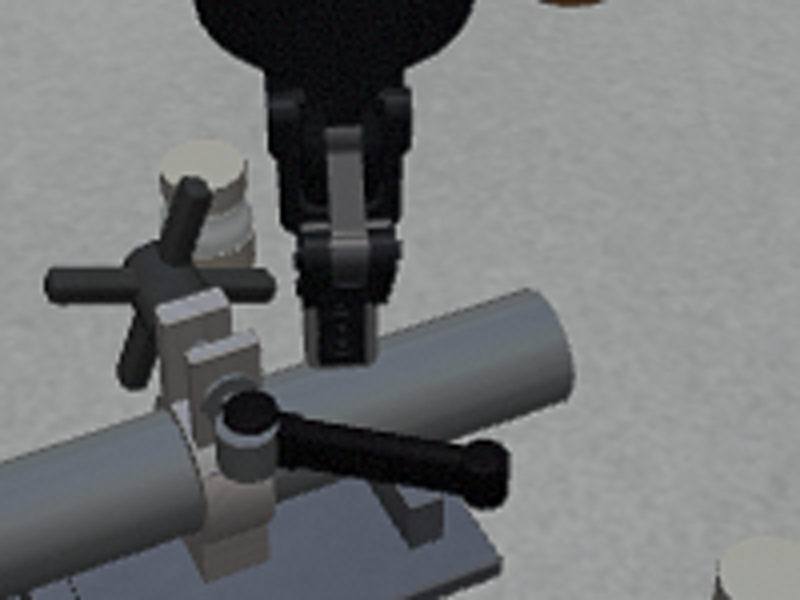

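The real fingertips sit about 20 mm behind the reported TCP, so the finger passed over the lever. I'll correct z by that offset and push again.

```bash
sed -i 's/z=.102/z=.085/' r.py; python3 - <<'E'
from r import *
w,b=lev_pose(.12,off=.03)
arm.move_ptp([w[0],w[1],.15],att(b)); arm.movel(w,velocity=.15,contact_N=8); print(T(),F())
w,b=lev_pose(.1,off=.018); arm.movel(w,velocity=.1,contact_N=10)
for th in np.arange(.2,1.45,.2):
    w,b=lev_pose(th+.02)
    hit=arm.movel(w,velocity=.09,attitude=att(b),contact_N=20)
    print(round(th,2),hit,np.round(F(),2))
    if hit: break
print(T())
w,b=lev_pose(th+.02,off=.03); arm.movel(w,velocity=.15)
w[2]=.15; arm.movel(w,velocity=.25); print(T())
print(lever_angle("side",save="pics/s3.png"),lever_angle("scene"))
E
```

```text
9.7 [ 0.17350085 -0.55198712  0.46928524]
0.2 False [0.51 0.34 0.13]
0.4 False [-0.22  0.51  0.56]
0.6 False [-0.1  -0.18  0.29]
0.8 False [ 0.72 -0.12  0.19]
1.0 False [0.23 0.03 0.61]
1.2 False [0.76 0.12 0.24]
1.4 False [-0.05 -0.5   0.19]
12.32
12.98
(np.float64(1.44), np.float64(1.467), 475) (np.float64(1.363), np.float64(1.468), 160)
```

View pics/s3.png

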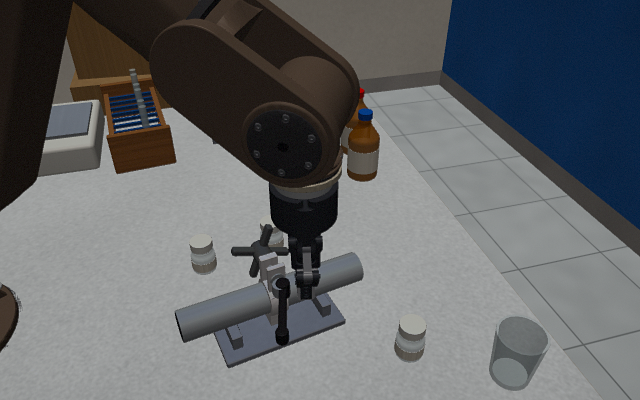

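```bash
cat >> r.py <<'E'
NY=.046; NA=att(90)
def nut_pose(ph,gap=0,r=.038):
    px=r*np.sin(ph)-(.0055+gap)*np.cos(ph); pz=r*np.cos(ph)+(.0055+gap)*np.sin(ph)
    return W(px-.011,NY,.112+pz-.020)
def nut_approach(ph):
    w=nut_pose(ph,.008); e=readout.state()["ee_pos"]
    return w
def nut_push(a,b,v=.08,step=np.radians(15),look=()):
    n=max(1,int(np.ceil((b-a)/step))); out=[]
    for ph in np.linspace(a,b,n+1)[1:]:
        hit=arm.movel(nut_pose(ph),velocity=v,contact_N=25); f=F(); out.append((round(D(ph)),np.round(f,1).tolist()))
        if hit: print("HIT"); break
    print(out); return hit
E
python3 - <<'E'
from r import *
e=readout.state()["ee_pos"]
w=nut_approach(.355)
arm.movel([e[0],e[1],.24],velocity=.3)
print(kin.solve_ik(w,NA),kin.solve_ik(w,att(-90)),readout.state()["q"])
arm.move_ptp([w[0],w[1],.21],NA); print(T())
hit=arm.movel(w,velocity=.15,contact_N=8); print(hit,F(),T())
p=optics.get_image("side"); cv2.imwrite("pics/s4.png",cv2.resize(p["image"][150:350,160:427,::-1],(800,600),interpolation=2))
p=optics.get_image("scene"); cv2.imwrite("pics/c4.png",cv2.resize(p["image"][60:210,200:400,::-1],(800,600),interpolation=2))
E
```

```text
[-1.47086702e+01  2.51877080e+01  1.09218307e+02 -2.54444375e-14
  4.55939847e+01 -1.14858670e+02] [-1.47086702e+01  2.51877080e+01  1.09218307e+02 -2.54444375e-14
  4.55939847e+01  6.51413298e+01] [-2.90773774e+01  2.44633001e+01  9.07460507e+01 -1.95574448e-03
  6.48020612e+01  7.21132277e+01]
16.28
False [-0.78320318 -0.10602064  0.50013645] 16.95
```

View pics/s4.png

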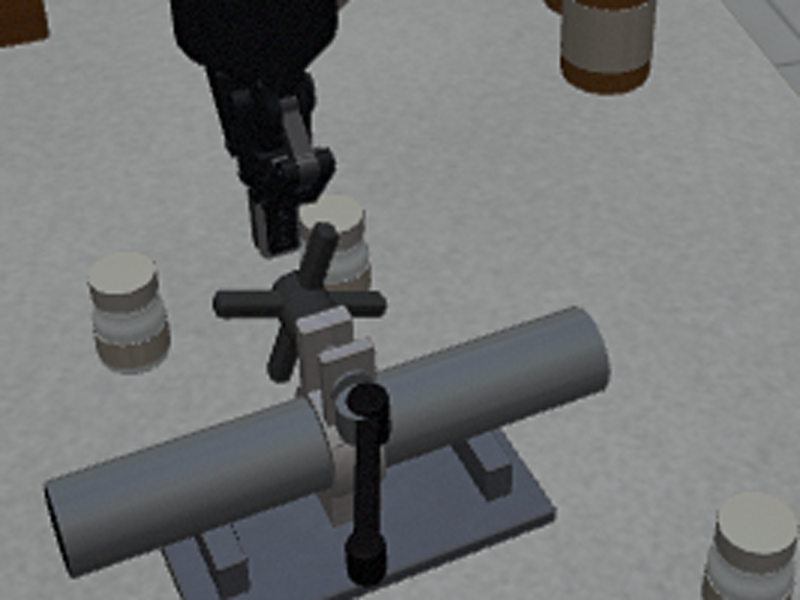

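View pics/c4.png

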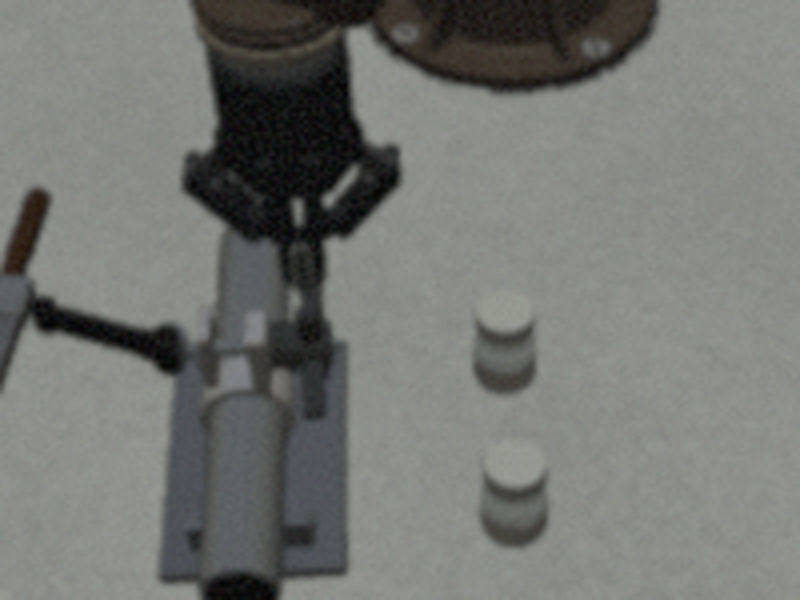

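Fingertip (275,250 in the crop) stands just left of the upper lobe. Pushing now.

```bash
python3 - <<'E'
from r import *
hit=nut_push(.25,np.radians(88)); print(T())
print(lever_angle("side",save="pics/s5.png"),T())
p=cv2.imread("pics/s5.png"); cv2.imwrite("pics/s5.png",cv2.resize(p[150:350,160:427],(800,600),interpolation=2))
E
```

```text
[(29, [0.1, -0.4, 0.2]), (44, [0.3, 0.1, -0.1]), (59, [-0.7, -0.6, -0.1]), (73, [0.5, -0.3, 0.9]), (88, [-0.4, 0.6, 0.3])]
18.48
(np.float64(1.449), np.float64(1.453), 454) 18.52
```

View pics/s5.png

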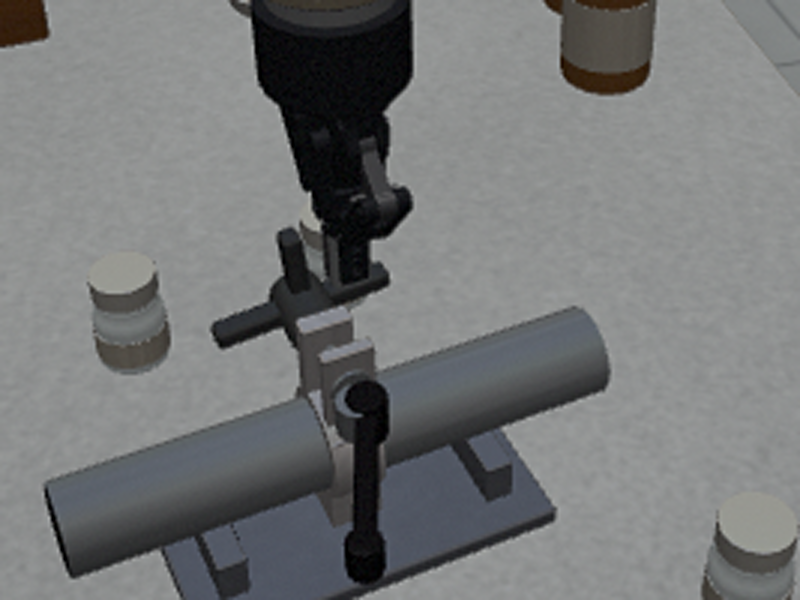

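```bash
cat >> r.py <<'E'
def nut_mod(p):
    P,m=cloud(p); L=inplane(P,C); e=inplane(np.array(readout.state()["ee_pos"]),C)
    d=np.hypot(L[...,0],L[...,2]-.112)
    s=m&(abs(L[...,1]-.044)<.013)&(d<.05)&(d>.02)&(L[...,2]<.165)
    s&=~((abs(L[...,0]-e[0])<.018)&(L[...,2]>e[2]+.016))
    q=L[s]; a=np.arctan2(q[:,0],q[:,2]-.112)
    z=np.exp(4j*a).mean(); return round(D(np.angle(z)/4),1),round(abs(z),2),len(q)
def nut_retreat_approach(ph):
    """lift, go back behind the upper lobe at angle ph (rad), sink"""
    e=readout.state()["ee_pos"]; arm.movel([e[0],e[1],.165],velocity=.25)
    w=nut_pose(ph,.007); arm.movel([w[0],w[1],.165],velocity=.3)
    return arm.movel(w,velocity=.2,contact_N=8)
E
python3 - <<'E'
from r import *
for n in("side","scene"): print(nut_mod(optics.get_image(n)))
E
```

```text
(np.float64(-2.0), np.float64(0.91), 374)
(np.float64(-5.2), np.float64(0.91), 41)
```

```bash
sed -i 's/\.165\],velocity/.155],velocity/g' r.py; python3 - <<'E'
from r import *
print(nut_retreat_approach(np.radians(-3)),F(),T())
a=-8
for b in (30,60,88):
    hit=nut_push(np.radians(a),np.radians(b)); a=b
    L=lever_angle("side"); print(b,L,T())
    if hit or L[1]<1.35: break
print(nut_mod(optics.get_image("side")))
E
```

```text
True [ 0.38850434  1.05732427 -0.04004441] 19.55
[(5, [-0.8, 1.1, 0.1]), (17, [-1.0, 0.2, 0.5]), (30, [0.3, 0.2, 0.7])]
30 (np.float64(1.457), np.float64(1.458), 446) 20.42
[(45, [-0.4, -0.0, -0.3]), (60, [0.2, -0.3, 0.3])]
60 (np.float64(1.459), np.float64(1.463), 448) 21.02
[(74, [0.8, -0.6, 1.0]), (88, [1.3, 1.0, 0.5])]
88 (np.float64(1.461), np.float64(1.466), 458) 21.6
(np.float64(-1.9), np.float64(0.91), 364)
```

```bash
python3 - <<'E'
from r import *
print(readout.state()["ee_pos"]-np.array(nut_pose(np.radians(88))))
for n,(a,b,c,d) in {"side":(150,350,160,427),"scene":(60,210,200,400)}.items():
    p=optics.get_image(n); cv2.imwrite(f"pics/{n}6.png",cv2.resize(p["image"][a:b,c:d,::-1],(800,600),interpolation=2))
E
```

```text
[-2.22961252e-04 -2.14737264e-05 -1.86372188e-04]
```

View pics/side6.png

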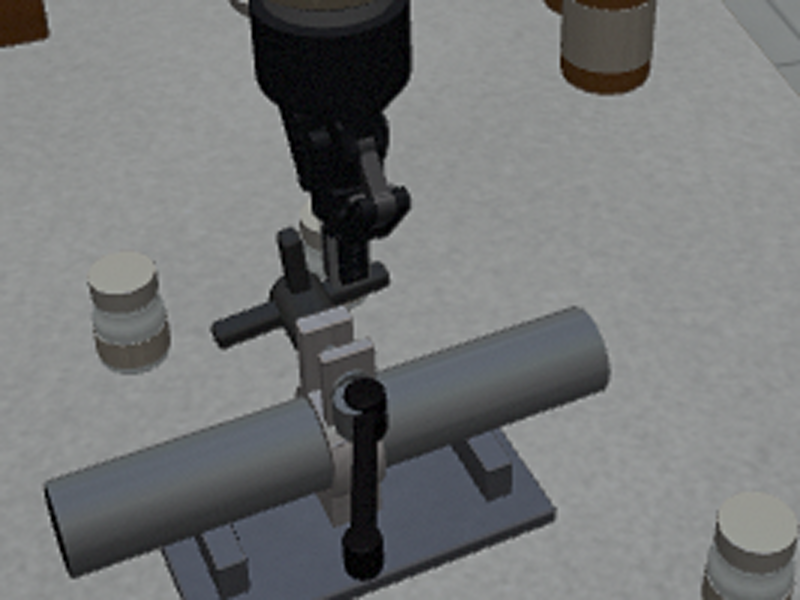

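The nut turned and the pivot shifted about 1.3 px. The lever hasn't moved yet, so I'll continue.

```bash
sed -i 's/velocity=.2,contact_N=8/velocity=.2,contact_N=15/' r.py; python3 - <<'E'
from r import *
print(nut_retreat_approach(np.radians(-3)),F(),T())
a=-8
for b in (25,45,65,88):
    hit=nut_push(np.radians(a),np.radians(b)); a=b
    L=lever_angle("side",ny=-.0405); print(b,L,nut_mod(optics.get_image("side")),T())
    if hit or L[1]<1.42: break
E
```

```text
False [ 0.02679468 -0.29679487  0.2025793 ] 22.73
[(3, [-1.0, -0.3, -0.8]), (14, [-1.3, 0.6, 0.3]), (25, [-1.0, 1.8, 1.4])]
25 (np.float64(1.441), np.float64(1.464), 476) (np.float64(22.4), np.float64(0.87), 508) 23.62
[(35, [-1.8, 1.3, 2.2]), (45, [-0.6, 0.2, 0.6])]
45 (np.float64(1.441), np.float64(1.462), 468) (np.float64(42.3), np.float64(0.88), 465) 24.22
[(55, [-0.7, -0.0, 0.1]), (65, [0.6, 0.6, 0.6])]
65 (np.float64(1.455), np.float64(1.45), 450) (np.float64(-26.8), np.float64(0.9), 383) 24.82
[(76, [0.2, 0.4, 0.6]), (88, [0.7, -0.4, 0.4])]
88 (np.float64(1.456), np.float64(1.453), 442) (np.float64(-2.0), np.float64(0.91), 373) 25.42
```

```bash
python3 - <<'E'
from r import *
print(nut_retreat_approach(np.radians(-3)),F(),T())
a=-8
for b in (25,45,65,88):
    hit=nut_push(np.radians(a),np.radians(b)); a=b
    L=lever_angle("side",ny=-.039); print(b,L,nut_mod(optics.get_image("side")),T())
    if hit or L[1]<1.42: break
optics.get_image("side")
E
```

```text
False [-0.10065548 -0.92617112  0.5880339 ] 26.39
[(3, [-0.5, -0.2, 0.1]), (14, [-0.9, 1.1, 1.4]), (25, [-1.7, 1.2, 2.2])]
25 (np.float64(1.45), np.float64(1.461), 449) (np.float64(22.1), np.float64(0.87), 505) 27.28
[(35, [-1.9, 0.5, 2.3]), (45, [0.5, 0.0, 0.9])]
45 (np.float64(1.431), np.float64(1.433), 469) (np.float64(42.0), np.float64(0.88), 465) 27.88
[(55, [-0.2, -0.5, 0.7]), (65, [-0.4, 0.5, 1.8])]
65 (np.float64(1.306), np.float64(1.292), 461) (np.float64(-26.9), np.float64(0.9), 386) 28.48
```

```bash
python3 - <<'E'
from r import *
a=65
for b in (75,83):
    hit=nut_push(np.radians(a),np.radians(b)); a=b
    print(b,lever_angle("side",ny=-.038),lever_angle("scene",ny=-.038),nut_mod(optics.get_image("side")),T())
print(lever_angle("side",ny=-.038,save="pics/s7.png"))
E
```

```text
[(75, [1.1, 0.0, 1.7])]
75 (np.float64(1.241), np.float64(1.227), 478) (np.float64(1.142), np.float64(1.213), 171) (np.float64(-16.0), np.float64(0.92), 362) 28.93
[(83, [1.2, 0.8, 2.8])]
83 (np.float64(1.195), np.float64(1.177), 484) (np.float64(1.092), np.float64(1.166), 174) (np.float64(-7.8), np.float64(0.91), 367) 29.33
(np.float64(1.192), np.float64(1.177), 483)
```

View pics/s7.png

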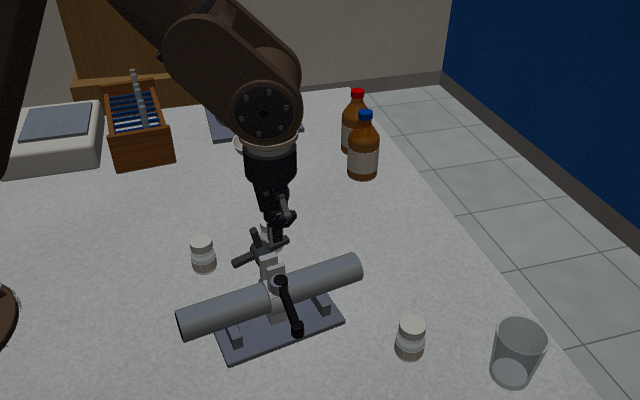

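```bash
python3 - <<'E'
from r import *
ny=-.037
e=readout.state()["ee_pos"]; arm.movel([e[0],e[1],.165],velocity=.25)
w,b=lev_pose(1.13,ny,off=.032); arm.move_ptp([w[0],w[1],.165],att(b+180)); print(T())
print(lever_angle("side",ny=ny))
print(arm.movel(w,velocity=.2,contact_N=15),np.round(F(),2),T())
for th in np.arange(1.12,1.63,.1):
    w,b=lev_pose(th,ny); hit=arm.movel(w,velocity=.06,attitude=att(b+180),contact_N=20)
    s=[]
    for _ in range(4): s.append(F()); arm.sleep(.02)
    f=np.mean(s,0); br=np.radians(b); t=np.array([-np.sin(br),np.cos(br)]); e=inplane(np.array(readout.state()["ee_pos"]),C); 
    print(round(th,2),hit,"Ft",round(float(f[:2]@t),2),np.round(f,2)); 
    if hit: break
print(T(),lever_angle("side",ny=ny))
E
```

```text
30.47
(np.float64(1.195), np.float64(1.177), 491)
False [ 0.85 -0.41  0.55] 31.07
1.12 False Ft 0.25 [ 0.26  0.25 -0.41]
1.22 False Ft 0.38 [ 0.46  0.43 -0.03]
1.32 False Ft 0.99 [ 0.99 -0.13 -0.06]
1.42 False Ft 1.26 [ 1.2  -0.41  0.15]
1.52 False Ft 2.18 [ 2.02 -0.82  0.42]
1.62 False Ft 2.43 [ 2.05 -1.31  0.68]
33.24 (np.float64(1.564), np.float64(2.907), 365)
```

The force readings match the model for a bite at about 1.05 rad: predicted cam force less friction is 1.0 N at 1.32 and 2.4 N at 1.62, and I measured 0.99 and 2.43. Now folding the lever closed.

```bash
python3 - <<'E'
from r import *
ny=-.037
ths=list(np.arange(1.72,2.55,.1))+[2.57,2.60,2.63,2.66,2.69]
for th in ths:
    w,b=lev_pose(th,ny); hit=arm.movel(w,velocity=.06,attitude=att(b+180),contact_N=14)
    f=F(); br=np.radians(b); t=np.array([-np.sin(br),np.cos(br)])
    print(round(th,2),hit,"Ft",round(float(f[:2]@t),2),np.round(f,2)); 
    if hit or f[:2]@t>12: break
w,b=lev_pose(th,ny,off=.04); arm.movel(w,velocity=.15); print(T(),F())
e=readout.state()["ee_pos"]; arm.movel([e[0],e[1],.22],velocity=.25); print(T())
for n,(a,b,c,d) in {"side":(150,350,160,427),"scene":(60,210,180,380)}.items():
    p=optics.get_image(n); cv2.imwrite(f"pics/{n}8.png",cv2.resize(p["image"][a:b,c:d,::-1],(800,600),interpolation=2))
print(lever_angle("side",ny=ny),lever_angle("scene",ny=ny))
E
```

```text
1.72 False Ft 1.9 [ 1.92 -0.64 -0.01]
1.82 False Ft 2.17 [ 2.44 -0.6   0.2 ]
1.92 False Ft 2.76 [ 2.59 -1.43  1.13]
2.02 False Ft 2.51 [ 1.68 -1.9   1.62]
2.12 False Ft 1.59 [ 2.61 -0.39  1.49]
2.22 False Ft 0.53 [2.17 0.34 0.  ]
2.32 False Ft 1.04 [ 1.41 -0.66  0.63]
2.42 False Ft -0.34 [ 0.56  0.46 -0.4 ]
2.52 False Ft 0.07 [1.07 0.04 0.47]
2.57 False Ft -0.1 [-0.39  0.08 -0.61]
2.6 False Ft 5.39 [ 1.67 -5.36  0.37]
2.63 False Ft 9.97 [  1.95 -10.    -0.79]
2.66 False Ft 21.27 [ -0.37 -21.28  -2.34]
37.08 [-0.07140971  0.66690689  0.32158741]
37.77
(np.float64(2.539), np.float64(2.6), 640) (np.float64(2.616), np.float64(2.58), 70)
```

View pics/side8.png

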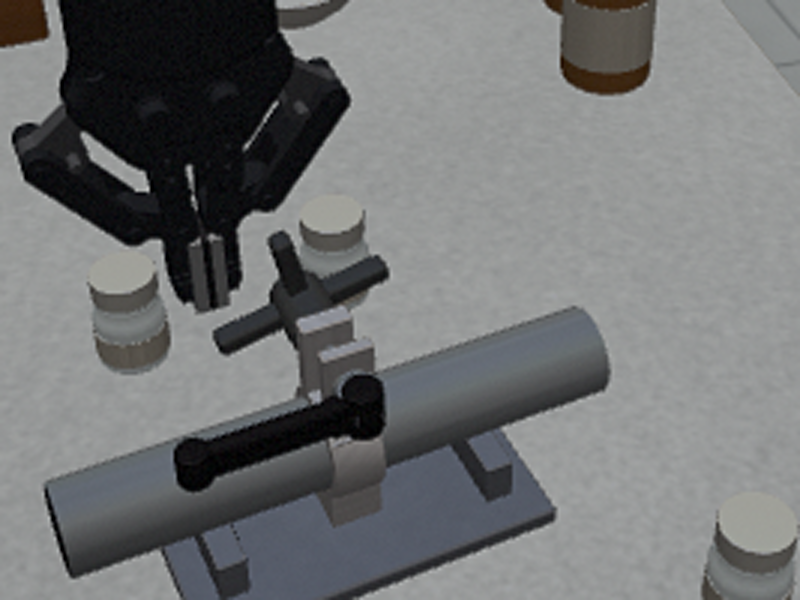

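View pics/scene8.png

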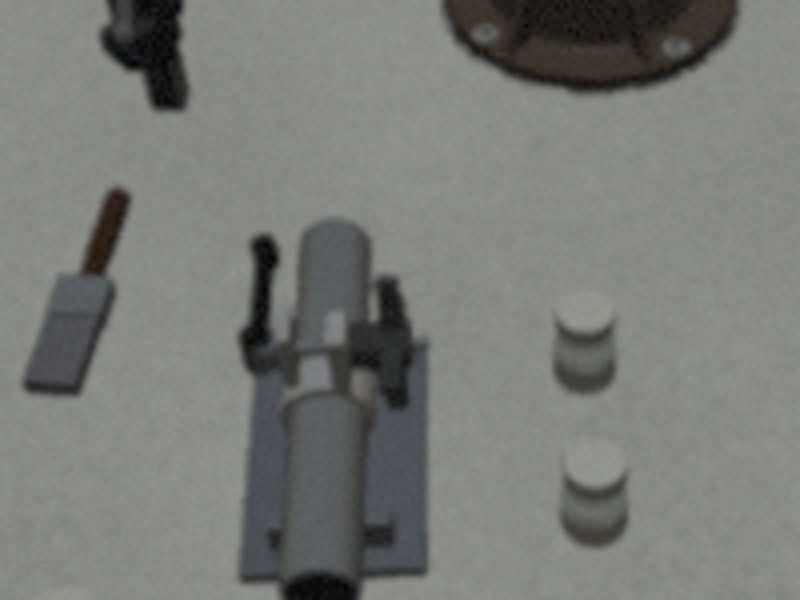

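```bash
python3 - <<'E'
from r import *
print(lever_angle("side",ny=-.037),nut_mod(optics.get_image("side")),F(),T())
order.finish_job()
E
```

```text
(np.float64(2.539), np.float64(2.596), 637) (np.float64(-10.6), np.float64(0.88), 492) [ 0.28159381  0.23387752 -0.04544651] 38.07
the job is handed in; nothing more can be done
```

The tube is clamped and the job is handed in at about 38 s of the 72 s allowed. The lever is folded closed on its stop and held there after I backed away.

- **Nut:** I set the lever at about 1.45 rad as a feeler, then turned the nut about 5.8 rad in four lobe pushes. The lever swung back to rest at about 1.18 rad. Allowing for its friction, that puts the bite at about 1.05 rad, which is straight out.
- **Lever:** While folding it, the holding force matched that bite at the two points I compared: 1.0 N at 1.32 rad and 2.4 N at 1.62 rad. It then fell off past the cam's peak.
- **Last checks:** The lever measured about 2.60 rad (closed is 2.618). The jars by the nut are upright and jar_c looks undisturbed in the side view. The arm is touching nothing.

Three things did not go as planned or disagreed:
- **First lever push missed:** it passed over the lever because the real fingertips sit about 20 mm behind the reported tool point. I corrected for that and pushed again.
- **Force at the stop:** it reached about 21 N, above the 14 N stop I had set for each move but below the 35 N limit. The readings were taken between moves, so brief peaks could have been higher.
- **Nut reading after closing:** it came out about 3° lower than before closing (-10.6° against -7.8°), which may be view error or slight settling.

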